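# Squeeze and turn the locked cap off the solvent can

## Robot

A 6-joint arm with a two-finger parallel gripper is mounted at the origin on the work surface. World frame = base frame: x ahead of the robot, y to its left, z up, the work surface at z = 0. Lengths are in m, angles in degrees, forces in N, time in s.
With the tool pointing down it reaches from about 0.325 to 0.85 m from the base axis. Payload 4.4 kg.
Tool frame: the origin (TCP) lies at the centre of the arm's flange, where the gripper is bolted on; the fingertips stand 199 mm ahead of it and the grasp point (between the pads) lies 180 mm ahead of it; x points along the fingers, z is the direction in which the jaws open and shut, and the axes are right-handed (so a half turn about x gives the same grasp; the last joint's range is limited). The gripper opens to 94 mm and grips with 3 to 60 N. Pads are 16 mm wide; open, the fingers measure 119 mm over their backs; the gripper's body (75 mm by 177 mm) begins 78 mm behind the grasp point.
Start: joints at [-75.946, 11.837, 88.321, -0, 79.842, -8.623], TCP at [0.222, -0.531, 0.405] pointing down, gripper open.
Joint ranges: [-156.59, 156.59], [-49.26, 127.26], [12.9, 141.05], [-63.56, 243.56], [4.71, 150.69], [-161.64, 161.64]. Speed limits (degrees/s): [159.86, 159.86, 180, 180, 180, 180].

## Interface

Orientations are given as a 3x3 rotation matrix whose columns are the frame's x, y, z axes.
In Python, from cell import goto, move_l, goto_joints, grip, sleep, ik, state, read_camera, camera_info, PlanningError, finish_job gives the robot as it stands. The module is installed in compiled form; this text tells all that it offers. Calls block until the motion is done:
- goto(position, orientation): joint-space move of the TCP to a pose.
- move_l(position, orientation=None, speed=0.15): straight line of the TCP; orientation=None keeps the orientation; speed is the mean speed in m/s.
- goto_joints(angles): joint-space move.
- grip(opening, grip_force=None): finger opening in m; grip_force is the grip in N (None keeps the last); returns when the fingers have stopped.
- sleep(seconds).
- ik(position, orientation): joint angles nearest the present ones, or None.
- state(): the state.
- read_camera(name): name is "scene" or "top"; returns the picture (480x640x3 uint8, red, green, blue); there is no depth.
- camera_info(name): a dict with "vertical_fov" (degrees; the focal length in pixels is half the picture's height over the tangent of half this angle, whatever the lens; pixels are square), "cx", "cy" (the principal point, pixels), "k1" (the pictures are not rectified: a ray, as slopes to the right and down, at radius r is drawn at 1 + k1 r^2 times it, then the intrinsics apply), "world_to_cam" (4x4, takes a point from world to camera coordinates). Camera axes: x right, y up, looking along -z (the intrinsics and any distortion apply to the point x, -y, -z); pixel columns grow to the right and rows downward; lengths in m; the calibration is good to about 2 mm. A picture is of the moment at which its call begins. camera_info takes no time and is no camera call.
A pose or a line that the arm cannot do raises PlanningError and nothing moves.
- finish_job(): hands the job in, once; it reports no verdict.
The state is a dict: "time": time; "joint_pos": joint angles; "qvel": joint speeds; "joint_torque": joint torques, N m; "tool_pos": TCP position; "eef_rot": TCP orientation; "ft_force": force on the tool from outside, world axes, zero at the start; "moment": the same for the moment, N m; "gripper_width": finger opening in m.
Only numpy, scipy, OpenCV 4.12 (cv2) and the standard library are available. Lean on these libraries where they do the work, as an engineer would, in place of code of your own. Each camera call takes 0.05 s, during which the arm holds its last target.

## Task

Open the grey solvent can: squeeze the two side tabs of its black cap together and, keeping them squeezed, turn the cap anticlockwise until you feel it come gently up against its stop, lift it straight off and set it down gently, right way up, inside the open blue tray. Never force the cap on the can, turning, pulling or pressing, and leave the two bottles and the brush where they are.

Things in the scene. Friction and masses are not known exactly. Their poses are not given: they have to be found in the camera images.
- can: Grey round can, 110 mm diameter, 100 mm to its flat shoulder, fixed to the bench on a dark 160 mm square holder plate; the black cap is locked on its mouth. Origin: centre of the underside, z up. The mouth (29 mm diameter, 26 mm tall) stands up from the shoulder inside the cap. Beside each tab's foot two 7 mm high posts stand on the shoulder, 28 to 34 mm from the axis.
- can_shoulder (a point): On the can's axis, at its shoulder, 100 mm above the bench; axes as the can's. The locked cap's axes lie along these. The cap turns anticlockwise seen from above, about 22 to 82 degrees, to a springy inner stop (0.08 N m, then 0.16 N m more per degree); the angle differs from can to can and cannot be seen. It lifts off only from about 6 degrees before the stop onwards; it has 1.5 mm of side play.
- cap_center (a point): Middle of the cap, on its axis, 20 mm above its lower rim (on the can: 21.5 mm above the shoulder). z up, y runs through the two tabs. Take the cap from above by both tabs, fingers closing along y, with the middle of the finger pads 8 to 12 mm above this point, so that the fingertips clear the posts. Fingers that swing forward in closing press the cap down.
- cap: Black round cap, 47 mm diameter, 32 mm tall, about 95 g; origin at the centre of its lower rim. Its two upright tabs are flat paddles 22 mm wide, 8 to 40 mm above the rim, at +y and -y, 66 mm over their outer faces. Each is sprung: 6.4 N when out, 11.2 N at its full 6 mm travel (54 mm over both). With both pressed in at least 4 mm a tooth at each foot clears the posts and the cap can turn.
- tray: Open blue tray, 200 x 200 mm, 30 mm high, walls and floor 4 to 5 mm thick, fixed; origin: centre of its underside, z up, x and y along its sides.
- bottle_a: Amber bottle with blue cap, 60 mm diameter, 150 mm tall, standing on the robot's left (+y); origin: centre of its underside. Leave alone.
- bottle_b: Amber bottle like the other, on the robot's right (-y); origin: centre of its underside. Leave alone.
- brush: Hand brush lying on the bench beyond the can and tray, roughly along y; origin under its middle. Leave alone.
Things that resemble listed ones, but are neither listed nor needed, are in the scene too. Of the things shaped like the cap, the black one is meant.

How it is judged (in metres and radians):
On the way, in this order (a step that is already met when the one before it is completed fails the run):
1. the cap, still on the can, has been turned at least 14 degrees out of its lock (angle between the x axis of cap_center and the x axis of can, either way round above 0.25 rad and z of cap_center in the frame of can_shoulder below 0.028 m and horizontal distance between cap_center and can_shoulder below 0.006 m), for 0.1 s.
2. the cap has been lifted clear of the can (z of cap_center in the frame of can_shoulder above 0.055 m), for 0.1 s.
At the end, for the whole second after the job is handed in: the cap stands right way up (within 0.15 rad) on the tray's floor, inside its walls, released and at rest (x of cap_center in the frame of tray between -0.075 and 0.075 m and y of cap_center in the frame of tray between -0.075 and 0.075 m and z of cap_center in the frame of tray below 0.029 m and angle between cap_center's own z axis and vertical below 0.15 rad and linear speed of cap below 0.02 m/s); the robot touches nothing.
It fails at once if the cap is forced on the can, by turning, pulling or pressing (more than 45 N between cap and can) (contact force between cap and can above 45 N).
It fails at once if the cap is dropped or slammed into the tray (more than 30 N between cap and tray) (contact force between cap and tray above 30 N).
It fails at once if a bottle or the brush is moved by more than 30 mm (distance of any of bottle_a, bottle_b, brush from where it was at the start of the episode above 0.03 m).
It also fails if it takes over 72 s, if anything falls off the work surface, if the arm or the gripper's body presses on something with over 40 N, if the wrist force passes 120 N, or if a joint passes its speed limit or range.

## Working session

There is one attempt and no reset: what is moved stays moved. The work goes in short steps, each a Python script; the robot and the scene stay as the last script left them, time stands still between calls to the robot, and variables do not carry over. Pictures are saved under pics/ and viewed, and the job is handed in when it is done.

```bash
ls; mkdir -p pics
python3 - <<'E'
from cell import *
import cv2
for n in("scene","top"):
    im=read_camera(n); cv2.imwrite(f"pics/{n}0.png",im[:,:,::-1]); print(n,camera_info(n))
s=state();print(s)
E
```

```text
pics
scene {'vertical_fov': 45.99444925105319, 'cx': 326.5668574654143, 'cy': 230.1511621382278, 'k1': -0.09559516954435593, 'world_to_cam': array([[-0.82907096,  0.55909135,  0.007629  ,  0.44053877],
       [-0.42725158, -0.64225062,  0.63637271,  0.16197603],
       [ 0.36069021,  0.52433864,  0.771344  , -1.53032467],
       [ 0.        ,  0.        ,  0.        ,  1.        ]])}
top {'vertical_fov': 48.83537666696182, 'cx': 324.62964821769356, 'cy': 245.46092324202007, 'k1': -0.1539705475031386, 'world_to_cam': array([[-0.00752046, -0.99995625, -0.00556262,  0.02112215],
       [ 0.99731449, -0.00790562,  0.07281006, -0.57019662],
       [-0.07285085, -0.00500012,  0.99733031, -1.48008041],
       [ 0.        ,  0.        ,  0.        ,  1.        ]])}
{'time': 0.1, 'joint_pos': array([-7.59464209e+01,  1.18787534e+01,  8.83960589e+01, -2.15332155e-04,
        7.98407668e+01, -8.62200415e+00]), 'qvel': array([-0.06822   , -0.10771313, -0.19901915,  0.01344195, -0.00420192,
       -0.03871486]), 'joint_torque': array([-3.45038343e-04, -3.71862745e+01, -2.82295114e+01,  6.99306792e-02,
        3.11248144e-02, -5.73548778e-05]), 'tool_pos': array([ 0.22158857, -0.53023596,  0.40361718]), 'eef_rot': array([[-4.93431881e-04,  9.22702278e-01,  3.85512988e-01],
       [ 1.95595829e-03,  3.85513188e-01, -9.22700253e-01],
       [-9.99997965e-01,  2.98757604e-04, -1.99499167e-03]]), 'ft_force': array([ 0.66292534,  1.03099057, -0.46293774]), 'moment': array([ 0.00641314, -0.01227804, -0.00045108]), 'gripper_width': 0.0939329937776552}
```

View pics/scene0.png

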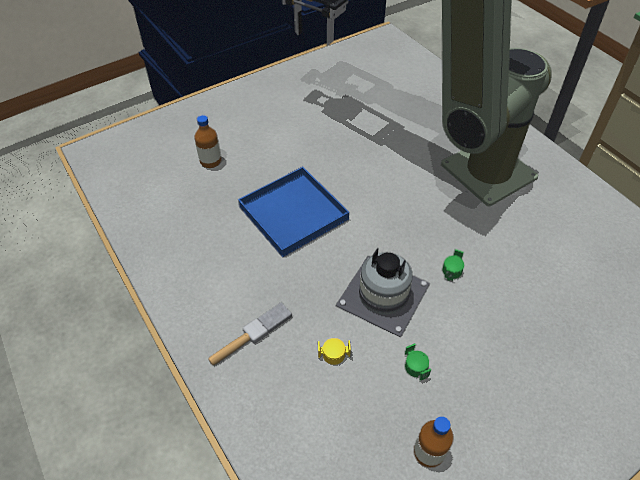

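View pics/top0.png

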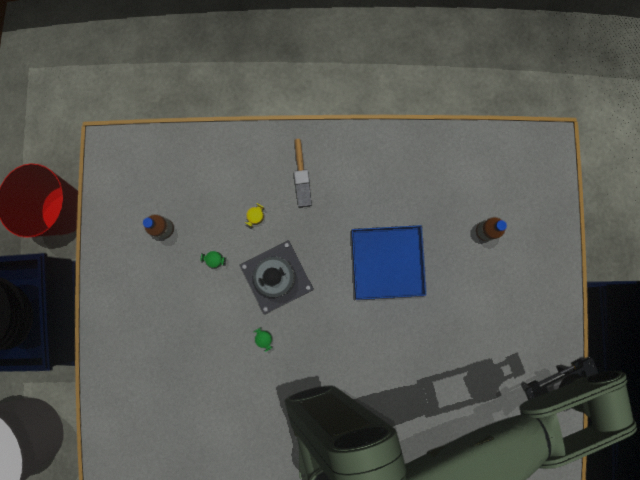

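The scene view shows the can with the black cap at (387,264) and the tray at (294,210). In the top view the cap is at (273,277) and the tray at (388,262). 

Candidates in the top view are black on the can (273,277), green (213,260), green (263,339) and yellow (255,215). Only the first is black and on the grey can. I'll confirm it in an enlarged crop.

```bash
cat > h.py <<'E'
import numpy as np, cv2
from cell import *
def K(n):
    c=camera_info(n); f=240/np.tan(np.radians(c["vertical_fov"]/2)); return c,f
def project(n,P):
    c,f=K(n); P=np.atleast_2d(P); q=(c["world_to_cam"]@np.c_[P,np.ones(len(P))].T).T
    a=q[:,0]/-q[:,2]; b=-q[:,1]/-q[:,2]; s=1+c["k1"]*(a*a+b*b)
    return np.c_[c["cx"]+f*a*s,c["cy"]+f*b*s]
def ray(n,uv):
    c,f=K(n); uv=np.atleast_2d(uv).astype(float)
    M=np.array([[f,0,c["cx"]],[0,f,c["cy"]],[0,0,1]])
    p=cv2.undistortPoints(uv[:,None],M,np.array([c["k1"],0,0,0,0.]))[:,0]
    d=np.c_[p[:,0],-p[:,1],-np.ones(len(p))]
    R=c["world_to_cam"][:3,:3]; t=c["world_to_cam"][:3,3]
    return -R.T@t, d@R
def onplane(n,uv,z):
    o,d=ray(n,uv); return o+d*((z-o[2])/d[:,2])[:,None]
def two(uv1,uv2):
    o1,d1=ray("scene",uv1);o2,d2=ray("top",uv2)
    out=[]
    for a,b in zip(d1,d2):
        s=np.linalg.lstsq(np.c_[a,-b],o2-o1,rcond=None)[0]
        p,q=o1+s[0]*a,o2+s[1]*b; out.append(np.r_[(p+q)/2,np.linalg.norm(p-q)])
    return np.array(out)
E
python3 - <<'E'
import cv2,numpy as np
t=cv2.imread("pics/top0.png");s=cv2.imread("pics/scene0.png")
a=cv2.resize(t[235:320,233:318],(400,400),interpolation=cv2.INTER_CUBIC)
b=cv2.resize(s[240:325,340:425],(400,400),interpolation=cv2.INTER_CUBIC)
cv2.imwrite("pics/crop.png",np.hstack([a,b]))
E
```

```text
(no output)
```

View pics/crop.png

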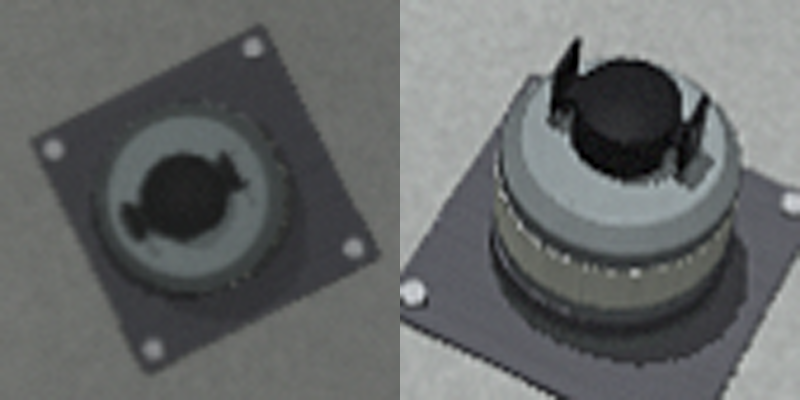

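The crop confirms the black cap, with two upright tabs, on the grey can. Its tabs are aligned with the plate edge. Now I'll measure it.

Run:
```python
from h import *
t=cv2.imread("pics/top0.png");s=cv2.imread("pics/scene0.png")
def blobs(m,lo,hi):
    n,l,st,c=cv2.connectedComponentsWithStats(m.astype(np.uint8)); return [(c[i],st[i]) for i in range(1,n) if lo<=st[i,4]<=hi]
# screws top: enlarge
def screws(im,x0,y0,x1,y1,th):
    g=cv2.cvtColor(im,cv2.COLOR_BGR2GRAY)[y0:y1,x0:x1]
    cl=cv2.morphologyEx(g,cv2.MORPH_TOPHAT,np.ones((9,9)))
    return g,cl
gt=cv2.cvtColor(t,cv2.COLOR_BGR2GRAY).astype(float)
guess=233+np.array([[253,47],[53,148],[152,349],[353,247]])/4.706; guess[:,1]+=2
def refine(g,p,r=3):
    x,y=np.round(p).astype(int); w=g[y-r:y+r+1,x-r:x+r+1]; w=np.clip(w-np.median(w)-15,0,None)
    yy,xx=np.mgrid[y-r:y+r+1,x-r:x+r+1]; return np.array([(w*xx).sum(),(w*yy).sum()])/w.sum()
sc=np.array([refine(gt,p) for p in guess]); print(sc)
for z in(0.006,0.010):
    P=onplane("top",sc,z);print(z,P.round(4),P.mean(0), [np.linalg.norm(P[i]-P[i-1]).round(4) for i in range(4)])
    e=P[0]-P[1];f=P[1]-P[2]; print(np.degrees([np.arctan2(e[1],e[0]),np.arctan2(f[1],f[0]),np.arctan2(*(P[3]-P[2])[[1,0]]),np.arctan2(*(P[0]-P[3])[[1,0]])]))
# cap mask
m=(t.max(2)<42); m[:240]=0;m[312:]=0;m[:,:245]=0;m[:,305:]=0
for c,st in blobs(m,60,2000): print("cap top",c,st)
m=(s.max(2)<45); m[:240]=0;m[300:]=0;m[:,:365]=0;m[:,415:]=0
for c,st in blobs(m,60,2000): print("cap scene",c,st)
# tray
hsv=cv2.cvtColor(t,cv2.COLOR_BGR2HSV); m=cv2.inRange(hsv,(100,120,40),(125,255,255)); m[:,:330]=0;m[:,440:]=0
cn=max(cv2.findContours(m,0,2)[0],key=cv2.contourArea); r=cv2.minAreaRect(cn); b=cv2.boxPoints(r)
P=onplane("top",b,0.03);print("tray",b,P,P.mean(0),[np.linalg.norm(P[i]-P[i-1]) for i in range(4)])
```

```text
[[286.34195933 244.62107209]
 [243.89390519 266.2731377 ]
 [265.09045226 308.75879397]
 [307.6702509  287.25448029]]
0.006 [[0.5747 0.1267 0.006 ]
 [0.5133 0.2492 0.006 ]
 [0.3915 0.1882 0.006 ]
 [0.4522 0.0661 0.006 ]] [0.48293521 0.15754411 0.006     ] [np.float64(0.1367), np.float64(0.137), np.float64(0.1362), np.float64(0.1364)]
[-63.37374298  26.58412951 -63.57345274  26.31681952]
0.01 [[0.5744 0.1264 0.01  ]
 [0.5132 0.2485 0.01  ]
 [0.3917 0.1877 0.01  ]
 [0.4522 0.066  0.01  ]] [0.48287716 0.15715163 0.01      ] [np.float64(0.1363), np.float64(0.1366), np.float64(0.1359), np.float64(0.136)]
[-63.37374298  26.58412951 -63.57345274  26.31681952]
cap top [271.61428571 276.44642857] [260 268  24  18 280]
cap scene [387.41910331 264.10721248] [372 249  34  29 513]
tray [[351.10345 228.75864]
 [421.4483  224.6207 ]
 [425.59656 295.1414 ]
 [355.2517  299.27933]] [[ 0.61645717 -0.05858042  0.03      ]
 [ 0.62688971 -0.25899163  0.03      ]
 [ 0.42697752 -0.26693773  0.03      ]
 [ 0.41757927 -0.06811447  0.03      ]] [ 0.52197592 -0.16315606  0.03      ] [np.float64(0.19910629033453867), np.float64(0.20068256616216137), np.float64(0.20007005331825944), np.float64(0.1990452611789991)]
```

Run:
```python
from h import *
t=cv2.imread("pics/top0.png");s=cv2.imread("pics/scene0.png")
k=6
def up(im,x0,y0,w): return cv2.resize(im[y0:y0+w,x0:x0+w],None,fx=k,fy=k,interpolation=cv2.INTER_CUBIC)
a=up(t,243,246,60); m=(a.max(2)<45).astype(np.uint8)
o=cv2.morphologyEx(m,cv2.MORPH_OPEN,cv2.getStructuringElement(2,(73,73)))
cn=max(cv2.findContours(o,0,2)[0],key=cv2.contourArea); (c,r)=cv2.minEnclosingCircle(cn)
M=cv2.moments(cn);c2=np.array([M['m10'],M['m01']])/M['m00']; uv=c2/k-0.5+[243,246]+0.5/k
print("disc",c,r,uv,np.sqrt(cv2.contourArea(cn)/np.pi)/k, onplane("top",uv,0.1335), onplane("top",uv,0.12))
print("predict px", project("top",[[.483,.1573,.1335],[.483,.1573,.1]]),project("scene",[[.483,.1573,.1335],[.483,.1573,.1]]))
rest=m&~cv2.dilate(o,np.ones((5,5)))
n,l,st,cc=cv2.connectedComponentsWithStats(rest)
for i in range(1,n):
    if st[i,4]>150: print(st[i],cc[i]/k+[243,246]-.4, onplane("top",cc[i]/k+[243,246]-.4,0.13))
# light-grey shoulder disc
hsv=cv2.cvtColor(a,cv2.COLOR_BGR2HSV)
b=up(s,355,235,64)
# overlay predictions
def draw(img,n,x0,y0,P,col):
    for p in (project(n,P)-[x0,y0]+.5)*k: cv2.circle(img,tuple(np.round(p).astype(int).tolist()),1,col,-1)
C=np.array([.483,.1573,0]); th=np.linspace(0,2*np.pi,60); yaw=np.radians(26.5)
yd=np.array([-np.sin(yaw),np.cos(yaw),0]); xd=np.array([np.cos(yaw),np.sin(yaw),0])
for img,n,x0,y0 in((a,"top",243,246),(b,"scene",355,235)):
    draw(img,n,x0,y0,C+[0,0,.1335]+.0235*np.c_[np.cos(th),np.sin(th),0*th],(0,255,255))
    draw(img,n,x0,y0,C+[0,0,.0]+.055*np.c_[np.cos(th),np.sin(th),0*th]+[0,0,.1],(0,0,255))
    for sg in(1,-1): draw(img,n,x0,y0,np.array([C+sg*.033*yd+xd*u*.011+[0,0,z] for u in(-1,0,1) for z in(.1095,.1415)]),(0,255,0))
b=cv2.resize(b,(360,360)); cv2.imwrite("pics/ov.png",np.hstack([a,b]))
```

```text
disc (175.0, 186.5) 55.823482513427734 [271.68593759 276.41480096] 8.73051858878346 [[0.48186254 0.15554083 0.1335    ]] [[0.48206601 0.15696789 0.12      ]]
predict px [[271.01647695 275.98454756]
 [272.34684243 276.17520713]] [[388.82081875 259.31311975]
 [387.34737144 268.73913033]]
[216 135  33  45 598] [281.31153846 271.6900223 ] [[0.49417128 0.13050985 0.13      ]]
[ 99 196  32  41 750] [261.472      281.51111111] [[0.4686766  0.18289454 0.13      ]]
[ 86 268  52  40 363] [261.58347107 293.91129477] [[0.4361374  0.18265834 0.13      ]]
[143 303  50  15 449] [270.71135857 297.3576095 ] [[0.42700679 0.1586226  0.13      ]]
```

View pics/ov.png

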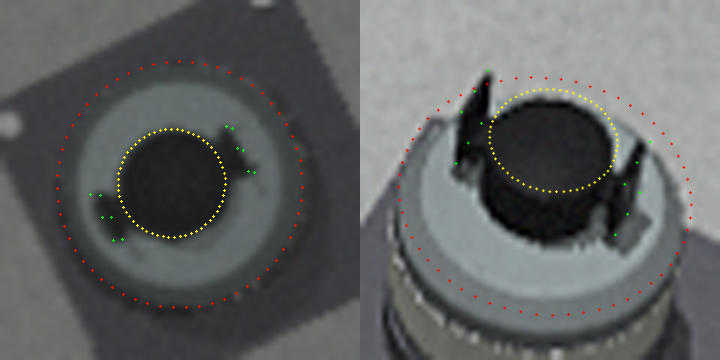

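The top-view overlay fits within about 1 px; the scene view is about 1.5 px off. Next I'll check the scene bias using the screws, and plan the joint-6 room.

```bash
python3 - <<'E'
from h import *
print(project("scene",[[.5746,.1266,.007],[.5133,.249,.007],[.3916,.188,.007],[.4522,.066,.007]]))
s=cv2.imread("pics/scene0.png"); g=cv2.cvtColor(s,6).astype(float)
for p in project("scene",[[.5746,.1266,.007],[.5133,.249,.007],[.3916,.188,.007],[.4522,.066,.007]]):
    x,y=np.round(p).astype(int); w=g[y-4:y+5,x-4:x+5]; i=np.unravel_index(w.argmax(),w.shape); ww=np.where(w>w.max()-25,1,0); yy,xx=np.mgrid[y-4:y+5,x-4:x+5]; print((xx*ww).sum()/ww.sum(),(yy*ww).sum()/ww.sum(),w.max())
C=np.array([.4825,.1567])
def R(a): # jaw dir angle a deg
    a=np.radians(a); x=np.array([0,0,-1.]); z=np.array([np.cos(a),np.sin(a),0]); return np.c_[x,np.cross(z,x),z]
for a0 in(116.5,-63.5):
    for da in(0,20,45,70,90):
        q=ik([*C,.3115],R(a0+da)); print(a0,da,None if q is None else np.round(q,1))
q=ik([.522,-.163,.2],R(116.5));print(q)
E
cat >> h.py <<'E'
def R(a):
    a=np.radians(a); x=np.array([0,0,-1.]); z=np.array([np.cos(a),np.sin(a),0]); return np.c_[x,np.cross(z,x),z]
E
```

```text
[[342.3529753  302.50915647]
 [398.37167401 329.21460956]
 [423.47092626 283.47197105]
 [370.23905857 259.59384505]]
342.2142857142857 301.57142857142856 206.0
398.0 328.5 206.0
423.25 282.75 206.0
369.16 261.08 165.0
116.5 0 [   8.2    9.4  103.1   -0.    67.6 -108.3]
116.5 20 [   8.2    9.4  103.1   -0.    67.6 -128.3]
116.5 45 [   8.2    9.4  103.1   -0.    67.6 -153.3]
116.5 70 None
116.5 90 None
-63.5 0 [  8.2   9.4 103.1  -0.   67.6  71.7]
-63.5 20 [  8.2   9.4 103.1  -0.   67.6  51.7]
-63.5 45 [  8.2   9.4 103.1  -0.   67.6  26.7]
-63.5 70 [  8.2   9.4 103.1  -0.   67.6   1.7]
-63.5 90 [  8.2   9.4 103.1  -0.   67.6 -18.3]
[-2.64107640e+01  2.32085015e+01  1.00927903e+02 -2.54444375e-14
  5.58635960e+01 -1.42910764e+02]
```

The screws agree within 1 px and the tab tops match the prediction, so I'm taking the can axis as about (0.4825, 0.1567) with jaw direction -63.5°. I'll go above it and check how the fingers swing.

Run:
```python
from h import *
C=[.4825,.1567]
goto([*C,.42],R(-63.5)); 
def shot(n):
    for c in("scene","top"): cv2.imwrite(f"pics/{c}_{n}.png",read_camera(c)[:,:,::-1])
s=state(); print(s["time"],s["tool_pos"],s["ft_force"],s["moment"]); shot("open")
grip(.054,10); s=state(); print(s["time"],s["gripper_width"],s["tool_pos"],s["ft_force"]); shot("cl")
grip(.078); print(state()["time"],state()["gripper_width"])
g=(project("scene",[[*C,.22]])[0]).astype(int); print(g,project("scene",[[*C,.221]]),project("scene",[[*C,.231]]))
a=[cv2.resize(cv2.imread(f"pics/scene_{n}.png")[g[1]-55:g[1]+25,g[0]-40:g[0]+40],(400,400),interpolation=2) for n in("open","cl")]
cv2.imwrite("pics/fing.png",np.hstack(a))
```

```text
2.7 [0.4828046  0.15602688 0.41996603] [-0.60385257 -0.13480287 -0.33571745] [-0.00472167  0.00231597  0.04301012]
3.575 0.053934491862738215 [0.48249752 0.15673858 0.42001315] [ 0.43962392 -0.84299001 -0.08819175]
4.25 0.07827049134533032
[392 232] [[392.98813274 232.28755225]] [[393.49363568 229.02343679]]
```

View pics/fing.png

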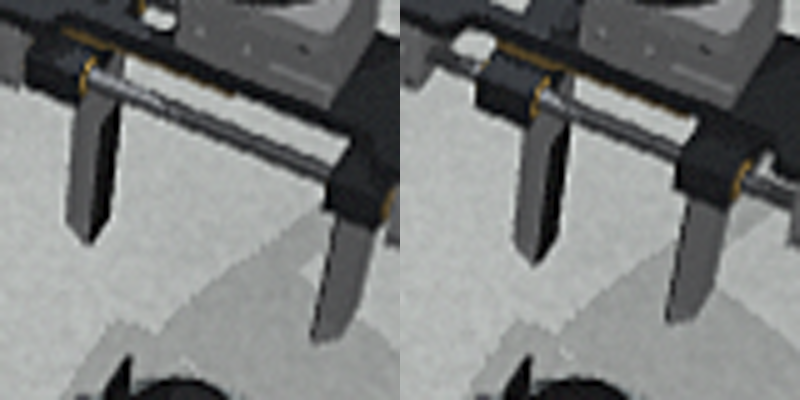

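The fingers ride on a straight rail: tip midpoint moved only about 2 px in the crop between open and closed, so there is no swing. I'll descend and close in small steps while watching forces.

Run:
```python
from h import *
C=[.4825,.1567]
def pr(t):
    s=state(); print(t,round(s["time"],2),s["tool_pos"].round(4),"F",s["ft_force"].round(2),"M",s["moment"].round(3),round(s["gripper_width"],4))
pr("hi")
move_l([*C,.345],R(-63.5),.1); pr("a")
s=state(); 
move_l([*C,.3115],R(-63.5),.04); pr("b")
for c in("scene","top"): cv2.imwrite(f"pics/{c}_gr.png",read_camera(c)[:,:,::-1])
a=cv2.resize(cv2.imread("pics/scene_gr.png")[220:300,345:425],(400,400),interpolation=2)
b=cv2.resize(cv2.imread("pics/top_gr.png")[235:315,233:313],(400,400),interpolation=2)
cv2.imwrite("pics/gr.png",np.hstack([a,b]))
```

```text
hi 4.25 [0.4825 0.1567 0.42  ] F [ 0.23 -0.11 -0.44] M [-0.035 -0.004  0.   ] 0.0783
a 5.15 [0.4829 0.1568 0.3457] F [ 0.59 -0.58 -0.56] M [0.023 0.003 0.002] 0.0778
b 6.13 [0.4827 0.1567 0.3117] F [-0.6  -0.44 -0.48] M [-0.062  0.014 -0.049] 0.0778
```

View pics/gr.png

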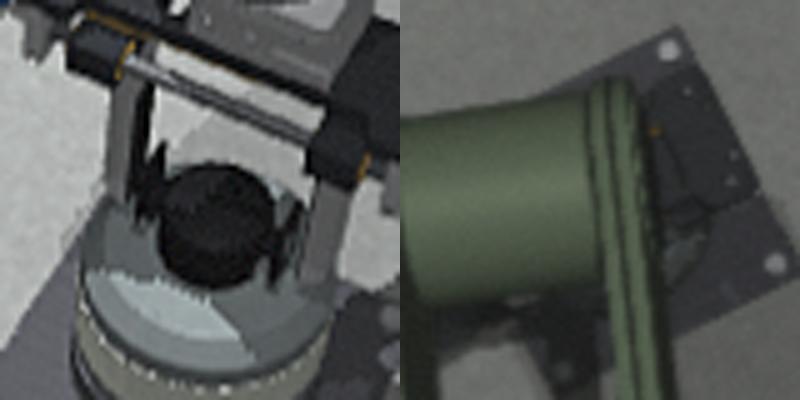

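The fingers straddle the tabs: left finger about (125,200), right about (320,280) in the crop, with the cap between them. Now closing stepwise.

```bash
cat >> h.py <<'E'
def avg(n=6):
    F=[];M=[]
    for _ in range(n):
        s=state();F.append(s["ft_force"]);M.append(s["moment"]);sleep(.02)
    return np.mean(F,0),np.mean(M,0),s
def pr(t,n=6):
    F,M,s=avg(n); print(t,round(s["time"],2),s["tool_pos"].round(4),"F",F.round(2),"M",M.round(3),"w",round(s["gripper_width"],4),flush=True); return F,M,s
E
python3 - <<'E'
from h import *
y=R(-63.5)[:,2]
F,M,s=pr("base")
for w in(.068,.064,.061,.058,.0555):
    grip(w,22); F,M,s=pr(w); print("  along jaw",(F@y).round(2))
E
```

```text
base 6.32 [0.4826 0.1567 0.3119] F [0.42 0.15 0.41] M [0.024 0.002 0.005] w 0.0779
0.068 6.82 [0.4825 0.1567 0.3115] F [ 0.3  -0.09  0.23] M [-0.008 -0.016  0.009] w 0.068
  along jaw 0.21
0.064 7.22 [0.4825 0.1567 0.3116] F [-0.13 -0.11  0.59] M [-0.047  0.006  0.01 ] w 0.0642
  along jaw 0.04
0.061 7.6 [0.4825 0.1567 0.3116] F [-0.41 -0.26  1.73] M [-0.094  0.062  0.024] w 0.0611
  along jaw 0.05
0.058 7.98 [0.4825 0.1567 0.3116] F [-0.67 -0.46  2.05] M [-0.085  0.085  0.015] w 0.0585
  along jaw 0.11
0.0555 8.36 [0.4825 0.1567 0.3116] F [-0.77 -0.48  2.46] M [-0.106  0.108 -0.001] w 0.0559
  along jaw 0.08
```

Well centred, with lateral force near 0 and only about 2.5 N vertical. I'll squeeze fully and turn in small steps, watching the moment about z.

Run:
```python
from h import *
C=[.4825,.1567,.3115]
grip(.052,24); F0,M0,s=pr("full",8)
for a in range(2,17,2):
    goto(C,R(-63.5+a)); F,M,s=pr(a,8)
    print("  dMz",(M-M0)[2].round(3),"j6",s["joint_pos"][5].round(2))
    if abs((M-M0)[2])>.12 or np.linalg.norm(F)>12: print("STOP");break
```

```text
full 8.72 [0.4826 0.1567 0.3117] F [-1.16 -0.94  4.17] M [-0.187  0.208  0.003] w 0.0536
2 9.1 [0.4827 0.1567 0.3117] F [-0.77 -0.64  4.87] M [-0.12   0.112  0.024] w 0.0532
  dMz 0.021 j6 69.74
4 9.48 [0.4827 0.1568 0.3117] F [ 0.17 -0.32  4.92] M [-0.08   0.013  0.029] w 0.0535
  dMz 0.026 j6 67.75
6 9.87 [0.4827 0.1567 0.3117] F [ 0.03 -0.42  4.84] M [-0.068 -0.013  0.031] w 0.0533
  dMz 0.029 j6 65.74
8 10.25 [0.4827 0.1568 0.3117] F [ 0.22 -0.31  4.75] M [-0.07  -0.005  0.025] w 0.0532
  dMz 0.022 j6 63.74
10 10.63 [0.4827 0.1568 0.3117] F [ 0.08 -0.41  5.01] M [-0.078 -0.009  0.027] w 0.0534
  dMz 0.024 j6 61.75
12 11.02 [0.4827 0.1567 0.3117] F [ 0.07 -0.25  5.37] M [-0.08  -0.025  0.027] w 0.0537
  dMz 0.024 j6 59.74
14 11.4 [0.4827 0.1567 0.3117] F [ 0.12 -0.88  5.06] M [-0.123  0.005  0.044] w 0.0531
  dMz 0.041 j6 57.75
16 11.78 [0.4827 0.1567 0.3117] F [-0.18 -0.5   5.22] M [-0.171 -0.001  0.033] w 0.0534
  dMz 0.03 j6 55.74
```

Run:
```python
from h import *
C=[.4825,.1567,.3115]
a=16;prev=0
while a<88:
    a+=1.5
    goto(C,R(-63.5+a)); F,M,s=avg(6)
    print(a,s["time"].__round__(2),"Mz",M[2].round(3),"F",F.round(1),"M",M[:2].round(2))
    if abs(M[2])>.1 or np.linalg.norm(F)>12: print("STOP",s["joint_pos"].round(2),s["tool_pos"],s["gripper_width"]);break
```

```text
17.5 12.13 Mz 0.008 F [ 0.2 -1.   5.2] M [-0.23 -0.  ]
19.0 12.48 Mz 0.017 F [-0.3 -1.   5.5] M [-0.2  0. ]
20.5 12.83 Mz 0.03 F [ 0.1 -0.8  5.4] M [-0.2   0.01]
22.0 13.18 Mz 0.027 F [-0.1 -1.1  5.1] M [-0.23 -0.03]
23.5 13.53 Mz 0.02 F [-0.2 -1.   5. ] M [-0.26  0.02]
25.0 13.88 Mz 0.024 F [-0.2 -1.7  5.1] M [-0.26  0.02]
26.5 14.23 Mz 0.038 F [-0.5 -1.2  5.3] M [-0.29  0.03]
28.0 14.58 Mz 0.029 F [-0.5 -1.2  5.4] M [-0.29 -0.01]
29.5 14.93 Mz 0.023 F [-0.4 -1.6  5.1] M [-0.29  0.03]
31.0 15.28 Mz 0.022 F [ 0.1 -1.8  5.2] M [-0.36  0.  ]
32.5 15.63 Mz 0.009 F [ 0.  -1.9  5.2] M [-0.38 -0.02]
34.0 15.98 Mz 0.025 F [ 0.1 -1.4  5.2] M [-0.42 -0.02]
35.5 16.33 Mz -0.002 F [ 0.2 -1.8  5.4] M [-0.42 -0.09]
37.0 16.68 Mz 0.022 F [ 0.3 -2.4  5.3] M [-0.53 -0.15]
38.5 17.03 Mz 0.015 F [ 1.3 -4.   4.8] M [-0.76 -0.31]
40.0 17.38 Mz -0.042 F [ 2.6 -4.9  4.2] M [-0.92 -0.5 ]
41.5 17.73 Mz -0.086 F [ 2.9 -4.3  4.1] M [-0.92 -0.61]
43.0 18.08 Mz -0.119 F [ 3.5 -4.7  3.2] M [-0.91 -0.74]
STOP [ 8.1800e+00  9.3600e+00  1.0302e+02 -6.0000e-02  6.7480e+01  2.8780e+01] [0.48319646 0.15640723 0.31176815] 0.05341511626179884
```

The moment has swung from +0.025 to -0.119 with lateral force growing, so this is contact near 39-40°. One more small step will check it, then I'll release the wind-up and test the lift very gently.

Run:
```python
from h import *
C=[.4825,.1567,.3115]
for a in (44.5,46,):
    goto(C,R(-63.5+a)); F,M,s=pr(a,8)
    if abs(M[2])>.2: break
for c in("scene","top"): cv2.imwrite(f"pics/{c}_st.png",read_camera(c)[:,:,::-1])
cv2.imwrite("pics/st.png",cv2.resize(cv2.imread("pics/scene_st.png")[215:305,340:430],(540,540),interpolation=2))
```

```text
44.5 18.47 [0.4832 0.1564 0.3118] F [ 4.14 -4.24  3.6 ] M [-0.906 -0.774 -0.208] w 0.0531
```

View pics/st.png

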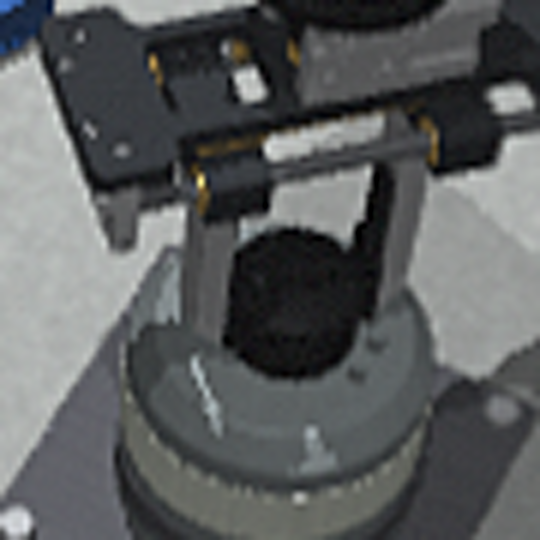

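The torque keeps rising (-0.21 N m), so this is the stop. In the crop the fingers hold the tabs at (210,290) and (390,250), well seated. I'll ease off 2° and lift in half-millimetre steps.

Run:
```python
from h import *
goto([.4828,.1565,.3115],R(-63.5+42.5)); F0,M,s=pr("eased",8)
z=.3115
for i in range(30):
    z+=.0005 if i<8 else .001
    move_l([.4828,.1565,z],R(-63.5+42.5),.02); F,M,s=pr(round(z,4),5)
    if F[2]<-10 or np.hypot(*F[:2])>12: print("HOLD");break
```

```text
eased 18.95 [0.4834 0.1563 0.3117] F [ 3.04 -4.08  3.53] M [-0.829 -0.72  -0.118] w 0.0536
0.312 19.28 [0.4833 0.1563 0.3118] F [ 4.35 -3.53  1.26] M [-0.782 -0.944 -0.106] w 0.0531
0.3125 19.62 [0.4833 0.1563 0.3118] F [ 5.18 -3.66 -1.45] M [-0.747 -1.101 -0.105] w 0.0536
0.313 19.95 [0.4832 0.1563 0.312 ] F [ 6.11 -3.78 -2.87] M [-0.737 -1.238 -0.099] w 0.0533
0.3135 20.28 [0.4832 0.1563 0.3123] F [ 6.55 -3.23 -3.56] M [-0.728 -1.294 -0.092] w 0.0538
0.314 20.62 [0.4832 0.1563 0.3127] F [ 6.39 -3.02 -4.12] M [-0.701 -1.357 -0.091] w 0.0534
0.3145 20.95 [0.4831 0.1563 0.3132] F [ 6.52 -3.48 -4.3 ] M [-0.693 -1.324 -0.106] w 0.0534
0.315 21.28 [0.4831 0.1563 0.3135] F [ 6.3  -3.37 -4.92] M [-0.675 -1.359 -0.097] w 0.0534
0.3155 21.62 [0.4831 0.1563 0.314 ] F [ 6.66 -3.49 -4.69] M [-0.7   -1.368 -0.116] w 0.0535
0.3165 21.95 [0.4831 0.1563 0.3153] F [ 6.25 -3.46 -3.28] M [-0.715 -1.235 -0.112] w 0.0534
0.3175 22.28 [0.4831 0.1563 0.3163] F [ 6.19 -3.29 -3.61] M [-0.703 -1.262 -0.125] w 0.0534
0.3185 22.62 [0.4832 0.1563 0.3173] F [ 6.16 -3.09 -3.57] M [-0.71  -1.257 -0.118] w 0.0535
0
[... 1045 characters left out ...]
 F [-0.33 -0.38 -1.18] M [-0.021 -0.04  -0.002] w 0.0534
0.3315 26.95 [0.4828 0.1565 0.3316] F [-0.15  0.27 -1.23] M [-0.055 -0.025  0.001] w 0.0536
0.3325 27.28 [0.4828 0.1565 0.3326] F [-0.13 -0.24 -1.04] M [-0.04  -0.047 -0.005] w 0.0531
0.3335 27.62 [0.4828 0.1565 0.3335] F [ 0.29  0.25 -1.08] M [-0.016 -0.057  0.01 ] w 0.0533
0.3345 27.95 [0.4828 0.1565 0.3346] F [-0.13 -0.17 -0.98] M [-0.043 -0.029 -0.005] w 0.0536
0.3355 28.28 [0.4828 0.1565 0.3355] F [ 0.18 -0.12 -1.23] M [-0.007 -0.053  0.011] w 0.0532
0.3365 28.62 [0.4828 0.1565 0.3366] F [-0.1   0.13 -1.07] M [-0.023 -0.04   0.005] w 0.0533
0.3375 28.95 [0.4828 0.1565 0.3375] F [ 0.   -0.35 -1.16] M [-0.017 -0.06  -0.001] w 0.0533
```

The cap is free and carrying about 1 N, its own weight. I'll lift higher, look, and carry it to the tray.

Run:
```python
from h import *
move_l([.4828,.1565,.42],None,.12); pr("up")
goto([.522,-.163,.33],R(-63.5)); pr("over tray",4)
for c in("scene","top"): cv2.imwrite(f"pics/{c}_tr.png",read_camera(c)[:,:,::-1])
u=project("scene",[[.522,-.163,.15]])[0].astype(int); print(u, project("scene",[[.522,-.163,.12]]))
cv2.imwrite("pics/tr.png",cv2.resize(cv2.imread("pics/scene_tr.png")[u[1]-60:u[1]+60,u[0]-60:u[0]+60],(600,600),interpolation=2))
```

```text
up 29.89 [0.4824 0.1564 0.4187] F [ 0.32  0.05 -1.22] M [-0.035 -0.059  0.019] w 0.0532
over tray 31.23 [ 0.5223 -0.1619  0.3304] F [ 0.15 -0.11 -1.27] M [-0.018 -0.006  0.014] w 0.0532
[291 170] [[291.67987828 179.37638221]]
```

View pics/tr.png

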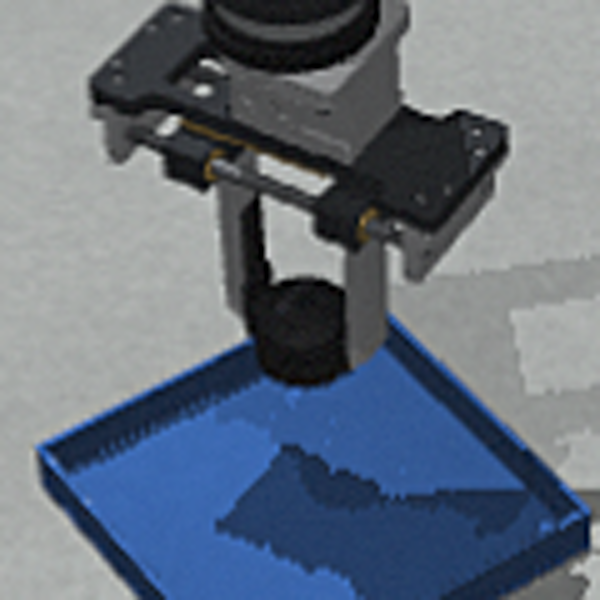

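The cap hangs upright between the fingers at crop (305,330), which is over the middle of the tray. Lowering slowly with a force watch.

Run:
```python
from h import *
P=[.522,-.163]
move_l([*P,.235],R(-63.5),.08); F0,M0,s=pr("z.235",8)
move_l([*P,.221],None,.03); F,M,s=pr("z.221",6)
z=.221
while z>.209:
    z-=.0007; move_l([*P,z],None,.02); F,M,s=avg(5); print(round(z,4),F.round(2),s["tool_pos"][2].round(4))
    if F[2]-F0[2]>2: print("contact"); break
pr("down",6)
```

```text
z.235 32.79 [ 0.5223 -0.1631  0.2357] F [ 0.39  0.21 -0.92] M [ 0.023  0.003 -0.005] w 0.0532
z.221 33.51 [ 0.5221 -0.163   0.2211] F [ 0.13  0.07 -1.09] M [-0.012  0.005 -0.023] w 0.0532
0.2203 [ 0.11  0.13 -0.67] 0.2204
0.2196 [-0.11  0.15 -0.89] 0.2196
0.2189 [ 0.18  0.38 -1.16] 0.2189
0.2182 [ 0.04  0.14 -1.07] 0.2182
0.2175 [ 0.1  -0.23 -0.86] 0.2175
0.2168 [-0.23  0.2  -1.07] 0.2168
0.2161 [ 0.09  0.37 -0.9 ] 0.2161
0.2154 [-0.4  -0.17 -0.66] 0.2154
0.2147 [-0.33  0.39 -1.05] 0.2147
0.214 [-0.43  0.19  1.47] 0.2142
contact
down 36.94 [ 0.5221 -0.163   0.2142] F [-0.67  0.44  1.86] M [0.066 0.106 0.01 ] w 0.0535
```

Contact at TCP z = 0.214, where about 0.215 was expected. I'll release gently, retreat and check.

Run:
```python
from h import *
P=[.522,-.163]
for w in(.056,.059,.062,.065,.068,.08): grip(w,10); 
pr("rel",4)
move_l([*P,.26],None,.05); pr("up",4)
move_l([*P,.40],None,.15); goto([.35,-.42,.42],R(-63.5)); pr("away",8)
for c in("scene","top"): cv2.imwrite(f"pics/{c}_end.png",read_camera(c)[:,:,::-1])
t=cv2.imread("pics/top_end.png");s=cv2.imread("pics/scene_end.png")
cv2.imwrite("pics/end.png",np.hstack([cv2.resize(t[215:310,340:435],(400,400),interpolation=2),cv2.resize(s[150:270,230:350],(400,400),interpolation=2)]))
m=(t.max(2)<45).astype(np.uint8); m[:230]=0;m[296:]=0;m[:,:357]=0;m[:,420:]=0
n,l,st,c=cv2.connectedComponentsWithStats(m)
for i in range(1,n):
    if st[i,4]>100: print(c[i],st[i],onplane("top",c[i],.025))
# bottles/brush compare
a=cv2.imread("pics/top0.png")
for nm,(x0,y0,x1,y1) in dict(a=(135,205,180,245),b=(470,210,512,248),br=(290,135,315,212)).items(): print(nm,np.abs(a[y0:y1,x0:x1].astype(int)-t[y0:y1,x0:x1]).mean())
```

```text
rel 38.83 [ 0.522 -0.163  0.214] F [-0.12 -0.06 -0.13] M [ 0.006 -0.031  0.009] w 0.0802
up 39.97 [ 0.5218 -0.1629  0.2595] F [-0.06 -0.16 -0.07] M [-0.009 -0.021  0.008] w 0.0803
away 42.37 [ 0.351  -0.419   0.4198] F [-0.04  0.15  0.24] M [ 0.002 -0.008  0.005] w 0.0802
[387.44855967 262.14814815] [377 255  23  16 243] [[ 0.52128871 -0.16069301  0.025     ]]
a 3.0566666666666666
b 2.946532999164578
br 3.4683982683982686
```

View pics/end.png

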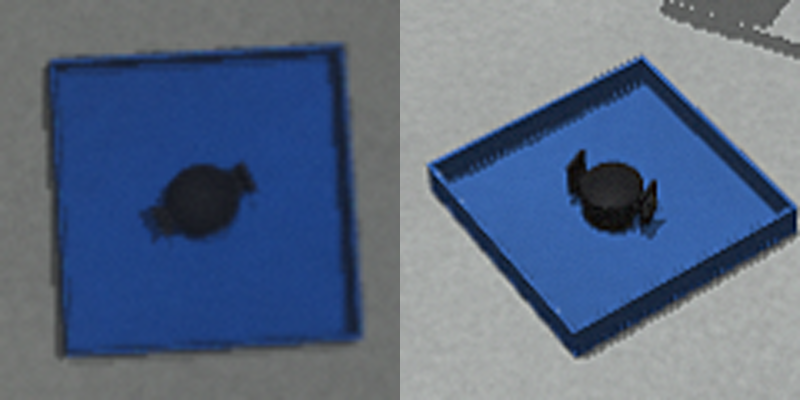

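The cap stands upright in the middle of the tray, at crop (202,200) in the top view and (612,195) in the scene view. The bottles and brush are unchanged. Handing in.

```bash
python3 -c "
from cell import *
finish_job(); print(state()['time'])"
```

```text
the job is handed in; nothing more can be done
the job is handed in; nothing more can be done
```

The cap is off the can and standing upright in the blue tray, and I have handed the job in; no verdict was reported.

- **Opening the cap:** I squeezed both tabs to about 53.5 mm and turned anticlockwise. The stop came at about 39–40°, seen as the moment about the vertical axis going from +0.03 to -0.21 N m. I then eased back 2° and lifted straight off. Averaged wrist forces stayed below about 9 N throughout.
- **Placing it:** I set it down with about 3 N of contact and released it. The arm was clear by 42 s.
- **Last checks:** The pictures show the cap upright about 2 mm from the tray's centre, and the wrist force was near zero. The bottles and brush look unchanged against the first picture.
- **What disagreed:**
  - The scene camera showed the cap's top about 1.5 px lower than predicted, though the tab tops matched.
  - A side force of about 5–7 N built up near the stop. It lasted through most of the lift and vanished once the cap was clear of the mouth.

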